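Hang the leaning camshaft in the free slot under the rack's deck

ROBOT

A 6-joint arm with a two-finger parallel gripper is mounted at the origin on the work surface. World frame = base frame: x ahead of the robot, y to its left, z up, the work surface at z = 0. Lengths are in m, angles in rad, forces in N, time in s.
With the tool pointing down it reaches from about 0.25 to 0.725 m from the base axis. Payload 4 kg.
Tool frame: the origin (TCP) lies at the very end of the fingers, on their centre line; the grasp point (between the pads) lies 19 mm behind it; z points along the fingers, y is the line along which they close (so a half turn about z gives the same grasp; the last joint's range is limited). The gripper opens to 85 mm and grips with 20 to 120 N. Pads are 22 mm wide; open, the fingers measure 114 mm over their backs; the gripper's body (76 mm by 85 mm) begins 54 mm behind the grasp point. The pads swing forward as they close: fully open they stand 13 mm farther back than shut.
Start: joints at [1.26, 0.241, 0.005, 1.335, 0, 1.571], TCP at [0.153, 0.476, 0.231] pointing down, gripper open.
Joint ranges: [-2.72, 2.72], [-1.05, 1.87], [-1.09, 1.28], [-1.99, 2.15], [-1.42, 1.44], [-3.14, 3.14]. Speed limits (rad/s): [2.79, 2.79, 3.14, 3.14, 3.14, 3.14].

INTERFACE

Orientations are given as a unit quaternion [x, y, z, w].
In Python, from workcell import * gives the robot as it stands. The module is installed in compiled form; this text tells all that it offers.
- The arm moves only by the tool send_rows, never from a script. Its argument "steps" is text: rows parted by semicolons, each of 7 numbers parted by spaces: the opening, from -1 (shut) to 1 (fully open), then the shift along the world's x, y, z in m, then the turn, a rotation vector about the world's x, y, z in rad. A call has exactly 5 rows; each row shifts and turns the commanded pose from where the row before left it; what a row does not reach is not made up. A row lasts 1/12 s, in which the tool goes at most 41.7 mm and 7.16 degrees, less where a joint would pass 70% of its speed; a pose out of reach is approached as far as the arm can. A call is refused whole if a number of a shift passes 0.0417 or a number of a turn 0.125, either way. A call with a gripper value outside its range is refused whole. The fingers move at their own pace and stop on an object; the grip force is fixed at half the most. Time passes only in rows, so rows that do not move let the fingers close, or fill a call up. It gives the time, the measured TCP pose, the force, the opening and the grip force at its end, in the units of the state.
- get_obs(): the state, without advancing time (a new reading comes with each control period).
- camera(name): name is "side" or "top"; returns a dict with "frame" (480x640x3 uint8, red, green, blue), "range_z" (480x640 float32, m along the optical axis (not along the pixel's ray), 0 where there is no reading), "camera_matrix" (3x3 intrinsics, pixels), "extrinsics" (4x4, takes a point from world to camera coordinates). Camera axes: x right, y down, z forward; pixel columns grow to the right and rows downward; lengths in m; the calibration is good to about 2 mm. A picture is of the moment at which its call begins.
- job_done(): hands the job in; it is judged then, once.
The state is a dict: "clock": time; "joint_pos": joint angles; "joint_vel": joint speeds; "tau": joint torques, N m; "eef_pos": TCP position; "tool_rot": TCP orientation; "ft_force": force on the tool from outside, world axes, zero at the start; "ft_torque": the same for the moment, N m; "grip_width": finger opening in m; "grasp_force": force on a finger pad.
Only numpy, scipy, OpenCV 4.12 (cv2) and the standard library are available. Lean on these libraries where they do the work, as an engineer would, in place of code of your own. Each camera call takes 0.05 s, during which the arm holds its last target. There are 200 camera calls.

TASK

Take the camshaft that leans in the grey parts bin and hang it in the free slot of the blue rack: upright, shaft down through the slot, sprocket resting flat on the slotted plate, pushed fully home to the closed end of the slot. Do not drop it, and do not disturb the two camshafts already hanging, the oil bottle or the drip dish.

Things in the scene. Friction and masses are not known exactly. Their poses are not given: they have to be found in the camera images.
- camshaft: the steel camshaft to hang, 194 mm long, 0.5 to 0.75 kg; origin: centre of the underside of its chain sprocket (61 mm across, 10 mm thick), z along the shaft to the hub. It starts leaning in the bin's +y bay, z tipped 40 degrees from vertical towards the bin's +x: tail on the floor against the -x wall, front journal on the top edge of the +x wall
- hub (a point): the place to grip the camshaft: on its axis, 36 mm above its origin, in the plain round hub, 28 mm in diameter, which rises from 10 mm (sprocket's top face) to 54 mm above the origin. At the start the hub stands free, above and beyond the bin's +x wall. Axes as the camshaft
- tail (a point): centre of the camshaft's lower end, 140 mm below its origin. From the sprocket down: front journal 24 mm in diameter to 45 mm below the origin (the part that runs in the slot), four cam lobes that reach 18 mm from the axis between 51 and 110 mm below, a 22 mm tail journal to the end. Axes as the camshaft
- cam_a: a like camshaft already hanging in one of the slots; origin, axes and sizes as for the camshaft
- cam_b: a second like camshaft already hanging in another slot; origin, axes and sizes as for the camshaft
- bin: fixed grey plastic parts bin, 110 mm (x) by 112 mm (y) by 104 mm high, walls and floor 4 mm, a rim 3 mm proud outside, split by a wall along x into two bays 50 mm wide; origin at the centre of its underside; the camshaft leans in the +y bay, three upright valves stand in the other, lower than the bin
- rack: fixed blue camshaft rack, open front and back; origin on the bench under its centre, x into the slots (front at -x, facing the robot), y left, z up. Its steel plate, 6 mm thick, spans x -105 to 105, y -180 to 180 mm, top at z 185 mm. Three slots 32 mm wide run along x from the front edge to closed ends at x -3 mm. Between their mouths the front edge is folded up 10 mm high, 3 mm thick
- deck_edge (a point): middle of the lower front edge of the rack's wooden upper deck, which overhangs the slots' closed ends: rack x -48 mm, z 345 mm. The deck runs back to x 108 mm, 366 mm wide, 24 mm thick; a cylinder head and a carton on it reach z 450 mm. Posts 20 mm square at rack y -170 and 170 mm: at x -95 up to the plate, at x -35 and 95 mm up to the deck. Axes as the rack
- slot0 (a point): home point of the left slot (rack x -15, y 90 mm): on the top face of the plate, where the camshaft's axis stands when its journal meets the closed end; axes as the rack
- slot1 (a point): home point of the middle slot (rack x -15, y 0), likewise
- slot2 (a point): home point of the right slot (rack x -15, y -90 mm), likewise
- dish: shallow steel drip dish, 80 mm across and 12 mm high, on the bench under the slot that is free; origin at the centre of its underside
- bottle: white oil bottle, 56 mm in diameter, 150 mm high, standing on the bench in front of the rack; origin at the centre of its underside
Mind the look-alikes: they are no part of the job. Leave any green look-alike of the camshaft alone.

How it is judged:
At the end, for the whole second after the job is handed in: The camshaft hangs, released and at rest, in the free slot: its origin within 11 mm horizontally of that slot's home point and within 4 mm of the plate's top in height, its axis within 0.05 rad of vertical with the hub up (((horizontal distance between camshaft and slot0 below 0.011 m and z of camshaft in the frame of slot0 between -0.004 and 0.004 m) or (horizontal distance between camshaft and slot1 below 0.011 m and z of camshaft in the frame of slot1 between -0.004 and 0.004 m) or (horizontal distance between camshaft and slot2 below 0.011 m and z of camshaft in the frame of slot2 between -0.004 and 0.004 m)) and angle between camshaft's own z axis and vertical below 0.05 rad and linear speed of camshaft below 0.02 m/s and angular speed of camshaft below 0.2 rad/s and contact force between the fingers and camshaft below 0.1 N); the robot touches nothing.
It fails at once if the camshaft is dropped: it moves faster than 0.6 m/s while the fingers do not hold it (contact force between the fingers and camshaft below 0.1 N and linear speed of camshaft above 0.6 m/s).
It fails at once if a camshaft already hanging is moved more than 12 mm (distance of any of cam_a, cam_b from where it was at the start of the episode above 0.012 m).
It fails at once if the oil bottle is moved more than 20 mm or tipped (distance of bottle from where it was at the start of the episode above 0.02 m or angle between bottle's own z axis and vertical above 0.3 rad).
It fails at once if the drip dish is moved more than 20 mm (distance of dish from where it was at the start of the episode above 0.02 m).
It also fails if it takes over 45 s, if anything falls off the work surface, if the arm or the gripper's body presses on something with over 40 N, if the wrist force passes 120 N, or if a joint passes its speed limit or range.

## Working session

There is one attempt and no reset: what is moved stays moved. The work goes in short steps, Python scripts to look and compute and a tool call to move; the robot and the scene stay as the last step left them, time stands still between calls to the robot, and variables do not carry over. Pictures are saved under pics/ and viewed, at most 10 in all, crops included, and the job is handed in when it is done.

Besides the shell and the picture viewer there is one more tool, called after "Emit:" by a JSON object that holds its "op" and its "data". send_rows: Moves the arm, as the interface text tells. Its arguments: {"type":"object","properties":{"steps":{"type":"string"}},"required":["steps"]}

```bash
mkdir -p pics; cat > h.py <<'E'
from workcell import *
import numpy as np, cv2
def cap(n):
    c=camera(n); np.savez(f'{n}.npz',**c); return c
def world(c,dz=None):
    d=c['range_z'];K=c['camera_matrix'];T=np.linalg.inv(c['extrinsics'])
    v,u=np.mgrid[0:480,0:640]
    p=np.stack([(u-K[0,2])/K[0,0]*d,(v-K[1,2])/K[1,1]*d,d,np.ones_like(d)],-1)@T.T
    p[d==0]=np.nan
    return p[...,:3]
E
python3 - <<'E'
from h import *
for n in('side','top'):
    c=cap(n); cv2.imwrite(f'pics/{n}0.png',c['frame'][...,::-1]); print(n,c['camera_matrix'].tolist(),np.linalg.inv(c['extrinsics']).round(3).tolist(),(c['range_z']>0).mean())
print(get_obs())
E
```

```text
side [[484.55206796971487, 0.0, 315.44626137449467], [0.0, 484.55206796971487, 233.9783613969902], [0.0, 0.0, 1.0]] [[0.498, -0.625, 0.601, -0.326], [-0.867, -0.354, 0.35, -0.286], [-0.006, -0.696, -0.718, 1.162], [0.0, 0.0, 0.0, 1.0]] 0.9958756510416666
top [[531.4044285520168, 0.0, 320.37903980375603], [0.0, 531.4044285520168, 233.66346384902909], [0.0, 0.0, 1.0]] [[-0.003, -0.992, 0.127, 0.291], [-1.0, -0.001, -0.025, 0.199], [0.025, -0.128, -0.992, 1.595], [0.0, 0.0, 0.0, 1.0]] 0.9958821614583333
{'clock': 0.1, 'joint_pos': array([ 1.25997972e+00,  2.41315091e-01,  3.86950803e-03,  1.33519443e+00,
       -1.43587820e-06,  1.57080004e+00]), 'joint_vel': array([-0.00135574,  0.00045089,  0.00248875, -0.00147939, -0.0011908 ,
       -0.00116481]), 'tau': array([-8.86954876e-05, -3.73136508e+01,  2.53009737e+01,  1.08161205e-02,
       -3.00323086e-05, -7.51680318e-06]), 'eef_pos': array([0.15274784, 0.47551059, 0.23051726]), 'tool_rot': array([ 1.54785265e-01,  9.87947707e-01, -9.10844988e-04, -1.41975147e-04]), 'ft_force': array([ 0.17594538, -1.17931893, -0.15395632]), 'ft_torque': array([-0.00770279, -0.10435165,  0.0037475 ]), 'grasp_force': 0.0, 'grip_width': 0.08527818401204244}
```

View pics/side0.png

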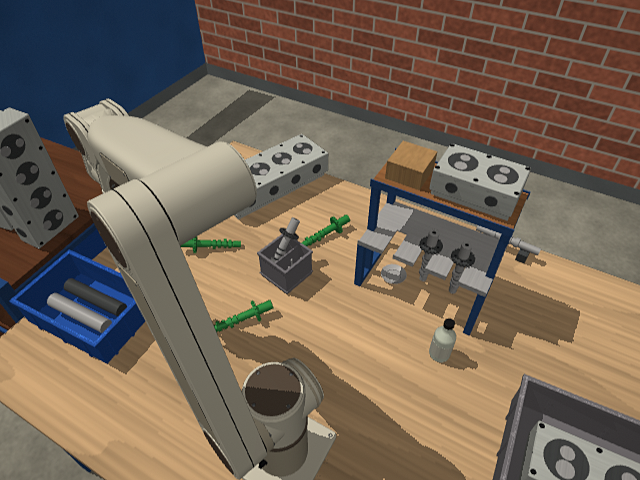

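View pics/top0.png

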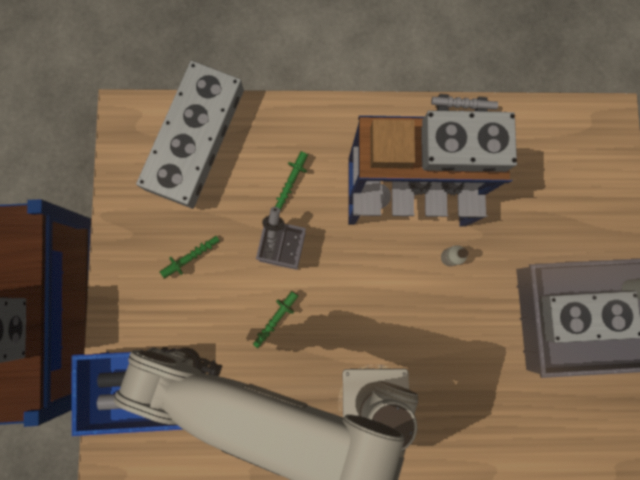

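Side view: bin with the leaning steel camshaft at (289,235), cam_a and cam_b hanging at (430,243) and (463,255), dish at (393,273) under the left slot, bottle at (442,342). The candidates are the steel one in the bin (289,230), four green look-alikes and a grey one lying behind the rack at (515,240). Only the one in the bin fits the task text. I'll confirm it in an enlarged crop and measure.

```bash
python3 - <<'E'
from h import *
S=dict(np.load('side.npz'));T=dict(np.load('top.npz'))
a=cv2.resize(S['frame'][205:305,240:340],(400,400),interpolation=cv2.INTER_CUBIC)
b=cv2.resize(T['frame'][195:275,245:325],(400,400),interpolation=cv2.INTER_CUBIC)
cv2.imwrite('pics/crop1.png',np.hstack([a,b])[...,::-1])
a=cv2.resize(S['frame'][165:345,345:545],(400,360),interpolation=cv2.INTER_CUBIC)
b=cv2.resize(T['frame'][145:235,340:520],(400,200),interpolation=cv2.INTER_CUBIC)
b=np.vstack([b,np.zeros((160,400,3),np.uint8)])
cv2.imwrite('pics/crop2.png',np.hstack([a,b])[...,::-1])
for n,c,(r0,r1,c0,c1) in(('side',S,(210,300,245,335)),('top',T,(195,275,250,310))):
    P=world(c)[r0:r1,c0:c1].reshape(-1,3); P=P[~np.isnan(P[:,0])]
    print(n,'hist z',np.histogram(P[:,2],bins=np.arange(-.01,.3,.01)))
    m=(P[:,2]>.1)&(P[:,2]<.108); r=cv2.minAreaRect(P[m][:,:2].astype(np.float32)); print('rim',m.sum(),r,cv2.boxPoints(r).tolist())
    m=(P[:,2]>.118); Q=P[m]; q=Q.mean(0);u,s,v=np.linalg.svd(Q-q); print('cam',len(Q),q,v[0],s)
for n,c,(r0,r1,c0,c1) in(('side',S,(190,300,350,520)),('top',T,(180,220,345,500))):
    P=world(c)[r0:r1,c0:c1]; m=(P[...,2]>.17)&(P[...,2]<.20)
    Q=P[m]; r=cv2.minAreaRect(Q[:,:2].astype(np.float32)); print(n,'plate',m.sum(),np.median(Q[:,2]),r,cv2.boxPoints(r).tolist())
E
```

```text
side hist z (array([3589, 1742,  214,  258,  244,  171,  221,  249,  270,  286,  234,
        308,   38,   40,   89,   46,   48,   12,    0,    0,    0,    0,
          0,    0,    0,    0,    0,    0,    0,    0]), array([-0.01,  0.  ,  0.01,  0.02,  0.03,  0.04,  0.05,  0.06,  0.07,
        0.08,  0.09,  0.1 ,  0.11,  0.12,  0.13,  0.14,  0.15,  0.16,
        0.17,  0.18,  0.19,  0.2 ,  0.21,  0.22,  0.23,  0.24,  0.25,
        0.26,  0.27,  0.28,  0.29]))
rim 297 ((0.461667001247406, 0.2733580768108368), (0.12173482775688171, 0.13391895592212677), 77.23363494873047) [[0.3829125761985779, 0.22879178822040558], [0.5135209560394287, 0.199198916554451], [0.5404214262962341, 0.3179243803024292], [0.4098130464553833, 0.3475172519683838]]
cam 241 [0.51213417 0.28881728 0.14048874] [-0.83735854  0.12564855 -0.53201797] [0.27515096 0.19057991 0.11613135]
top hist z (array([1427, 1348,  641,  146,   70,   61,   59,   56,   77,   95,   99,
        316,   46,   64,  109,   72,   57,   31,    0,    0,    0,    0,
          0,    0,    0,    0,    0,    0,    0,    0]), array([-0.01,  0.  ,  0.
[... 552 characters left out ...]
-0.81780862  0.19021322 -0.54314638] [0.34726089 0.25572417 0.15577764]
side plate 6083 0.18385373371538716 ((0.6246165037155151, -0.10466736555099487), (0.3607417047023773, 0.21948927640914917), 89.2450180053711) [[0.5125046968460083, -0.28357648849487305], [0.7319749593734741, -0.28646862506866455], [0.736728310585022, 0.0742417573928833], [0.5172580480575562, 0.0771338939666748]]
top plate 3430 0.18523343128844094 ((0.569033145904541, -0.10621435940265656), (0.3607005476951599, 0.09647566080093384), 89.12933349609375) [[0.5180603861808777, -0.28581082820892334], [0.6145249009132385, -0.2872768044471741], [0.6200059056282043, 0.07338210940361023], [0.5235413908958435, 0.07484808564186096]]
```

View pics/crop1.png

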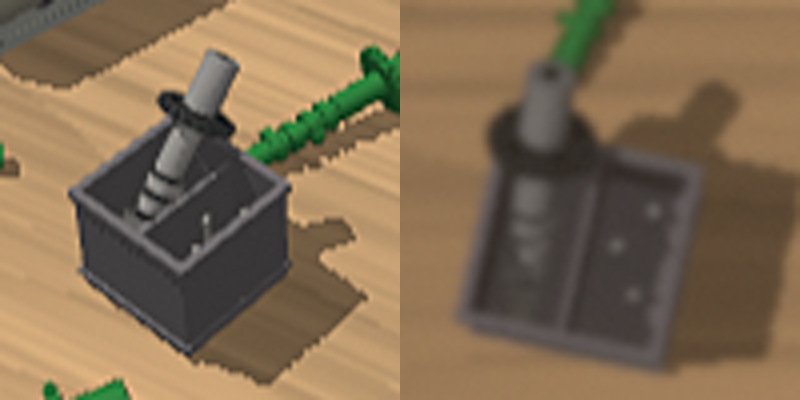

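View pics/crop2.png

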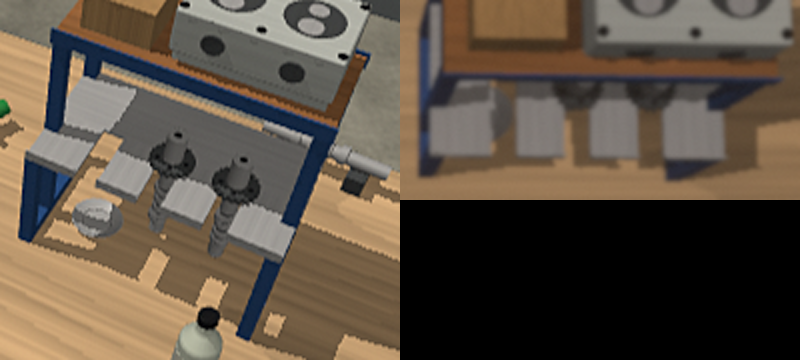

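Crop 1: the steel camshaft leans in the bin's +y bay, with its sprocket at crop (197,115) and hub above it. It is not green, so it is the right one. Crop 2: the middle and right slots hold cam_a and cam_b. The left slot (slot0) is free, with the dish under it. Next I'll measure the hub axis, the slot edges and the clearances.

```bash
python3 - <<'E'
from h import *
from scipy.optimize import least_squares
S=dict(np.load('side.npz'));T=dict(np.load('top.npz'))
W={'side':world(S),'top':world(T)}
d0=np.array([.627,-.140,.766]); h0=np.array([.537,.283,.146])
def pts(n):
    P=W[n].reshape(-1,3);P=P[~np.isnan(P[:,0])]
    P=P[np.linalg.norm(P-h0,axis=1)<.06]; return P[P[:,2]>.115]
def fit(P):
    o,d=h0.copy(),d0.copy()
    for _ in range(6):
        t=(P-o)@d; r=np.linalg.norm(P-o-np.outer(t,d),axis=1)
        Q=P[(t>-.022)&(t<.015)&(r<.019)]
        f=lambda x:(lambda dd,oo:np.linalg.norm(np.cross(Q-oo,dd),axis=1)-.014)((d+np.r_[x[2:],0])/np.linalg.norm(d+np.r_[x[2:],0]),o+np.r_[x[:2],0])
        s=least_squares(f,np.zeros(4),loss='soft_l1',f_scale=.002)
        o=o+np.r_[s.x[:2],0]; d=d+np.r_[s.x[2:],0]; d/=np.linalg.norm(d)
    t=(P-o)@d; r=np.linalg.norm(P-o-np.outer(t,d),axis=1)
    top=np.percentile(t[(r<.012)],97); sp=t[(r>.02)&(r<.03)&(t<-.005)]
    spt=np.percentile(sp,[50,85]) if len(sp) else None
    print(len(Q),'o',o.round(4),'d',d.round(3),'tilt',np.degrees(np.arccos(d[2])).round(1),'yaw',np.degrees(np.arctan2(d[1],d[0])).round(1),'top t',top.round(4),'sprocket t',spt,'rms',np.sqrt(np.mean(s.fun**2)).round(4))
for k in(('side',),('top',),('side','top')): fit(np.vstack([pts(n) for n in k]))
yaw=np.radians(-.8);R=np.array([[np.cos(yaw),-np.sin(yaw)],[np.sin(yaw),np.cos(yaw)]])
for n in W:
    P=W[n].reshape(-1,3);P=P[~np.isnan(P[:,0])]
    L=(P[:,:2]-[.626,-.105])@R
    m=(abs(P[:,2]-.185)<.006)&(L[:,0]>-.095)&(L[:,0]<-.06)&(abs(L[:,1])<.2)
    y=np.sort(L[m,1]); g=np.diff(y); i=np.where(g>.012)[0]
    print(n,'zplate',np.median(P[m,2]),'y range',y[0],y[-1],'gaps',[(y[j].round(4),y[j+1].round(4)) for j in i])
    m=(abs(P[:,2]-.19)<.008)&(abs(abs(L[:,1])-.045)<.025)&(L[:,0]<-.03)&(L[:,0]>-.14); print(' front x',np.percentile(L[m,0],[.5,2,5]))
    m=(abs(P[:,2]-.185)<.006)&(abs(L[:,1]-.09)<.008)&(L[:,0]>-.1); print(' slot0 end x',np.sort(L[m,0])[:6])
    # hubs of hanging cams (top), bottle, deck edge
    m=(P[:,2]>.20)&(P[:,2]<.245)&(abs(L[:,0])<.06)&(abs(L[:,1])<.13)
    for s in(0,-.09):
        k=m&(abs(L[:,1]-s)<.03); print('  cam',s,k.sum(),L[k].mean(0) if k.any() else '',P[k,2].max() if k.any() else '')
    m=(P[:,2]>.05)&(P[:,2]<.17)&(P[:,0]>.25)&(P[:,0]<.5)&(P[:,1]<.05)&(P[:,1]>-.35); print('  bottle',m.sum(),P[m].min(0),P[m].max(0))
    m=(P[:,2]>.33)&(P[:,2]<.375)&(L[:,0]<0)&(L[:,0]>-.1)&(abs(L[:,1])<.18); print('  deck',np.percentile(L[m,0],[1,5]),np.percentile(P[m,2],[1,50,99]))
E
```

```text
117 o [0.5337 0.2907 0.146 ] d [ 0.675 -0.131  0.726] tilt 43.4 yaw -10.9 top t 0.014 sprocket t [-0.03382066 -0.03105675] rms 0.003
134 o [0.5344 0.2875 0.146 ] d [ 0.644 -0.175  0.744] tilt 41.9 yaw -15.2 top t 0.0175 sprocket t [-0.03105159 -0.02778931] rms 0.0032
246 o [0.5344 0.289  0.146 ] d [ 0.661 -0.161  0.733] tilt 42.8 yaw -13.7 top t 0.0166 sprocket t [-0.03202783 -0.02913003] rms 0.003
side zplate 0.1837430310309508 y range -0.18012727526743647 0.18061318367180532 gaps [(np.float64(-0.1064), np.float64(-0.0742)), (np.float64(-0.0162), np.float64(0.0157)), (np.float64(0.0734), np.float64(0.1055))]
 front x [-0.10968314 -0.10760492 -0.10640136]
 slot0 end x [-0.00570461 -0.00544913 -0.00270478 -0.00248462 -0.00243227 -0.00227436]
  cam 0 157 [-0.02323618 -0.00148489] 0.2440418874477489
  cam -0.09 174 [-0.0233736  -0.09070188] 0.24159710107514076
  bottle 605 [ 0.39237054 -0.25794797  0.05010694] [ 0.44175495 -0.20264335  0.15562769]
  deck [-0.05146612 -0.05011252] [0.33458314 0.36139862 0.37399969]
top zplate 0.18465275586697139 y range -0.181946713188262 0.1781240871830312 gaps [(np.float64(-0.1067), np.float64(-0.0761)), (np.float64(-0.017), np.float64(0.0142)), (np.float64(0.0729), np.float64(0.1045))]
 front x [-0.10458582 -0.10408457 -0.10268111]
 slot0 end x []
  cam 0 55 [-0.02598078 -0.00029543] 0.2431540001030721
  cam -0.09 61 [-0.02476463 -0.08727946] 0.24438836124270358
  bottle 372 [ 0.39699667 -0.25580775  0.05045235] [ 0.45205038 -0.20141837  0.15773881]
  deck [-0.04817639 -0.04755459] [0.34523255 0.36277863 0.37247651]
```

```bash
cat >> h.py <<'E'
from scipy.spatial.transform import Rotation as Ro
def tool(yaw,down,s):
    y,d=np.radians([yaw,down]); z=np.array([np.cos(d)*np.cos(y),np.cos(d)*np.sin(y),-np.sin(d)])
    Y=s*np.array([-np.sin(y),np.cos(y),0]); return Ro.from_matrix(np.c_[np.cross(Y,z),Y,z])
def to(R,p):   # remaining shift and turn
    o=get_obs(); c=Ro.from_quat(o['tool_rot'])
    print('shift',(np.array(p)-o['eef_pos']).round(4),'turn',(R*c.inv()).as_rotvec().round(4),'pos',o['eef_pos'].round(4),'q',o['joint_pos'].round(3),'f',o['ft_force'].round(1),'w',o['grip_width'].round(4),o['grasp_force'].round(1),'t',round(o['clock'],2))
E
python3 - <<'E'
from h import *
o=get_obs(); print(Ro.from_quat(o['tool_rot']).as_matrix().round(3))
hub=np.array([.534,.289,.146])
for s in(1,-1):
    R=tool(-13,70,s); g=hub+.019*R.as_matrix()[:,2]; print(s,g); to(R,g-.09*R.as_matrix()[:,2])
    F=tool(-.8,30,s); print('turn2',(F*R.inv()).as_rotvec(), 'tcp final',np.array([.612,-.0154,.185+.036])+.019*F.as_matrix()[:,2])
E
```

```text
[[-0.952  0.306 -0.001]
 [ 0.306  0.952 -0.002]
 [-0.    -0.002 -1.   ]]
1 [0.54033183 0.28753818 0.12814584]Traceback (most recent call last):
  File "<stdin>", line 5, in <module>
  File "h.py", line 17, in to
    print('shift',(np.array(p)-o['eef_pos']).round(4),'turn',(R*c.inv()).as_rotvec().round(4),'pos',o['eef_pos'].round(4),'q',o['joint_pos'].round(3),'f',o['ft_force'].round(1),'w',o['grip_width'].round(4),o['grasp_force'].round(1),'t',round(o['clock'],2))
                                                                                                                                                                                     ^^^^^^^^^^^^^^^^^^^^^
AttributeError: 'float' object has no attribute 'round'
```

```bash
sed -i "s/o\['grasp_force'\].round(1)/round(o['grasp_force'],1)/; s/o\['grip_width'\].round(4)/round(o['grip_width'],4)/" h.py
python3 - <<'E'
from h import *
hub=np.array([.534,.289,.146])
for s in(1,):
    R=tool(-13,70,s); g=hub+.019*R.as_matrix()[:,2]; print(s,g); to(R,g-.09*R.as_matrix()[:,2])
    F=tool(-.8,30,s); print('turn2',(F*R.inv()).as_rotvec(), 'tcp final',np.array([.612,-.0154,.185+.036])+.019*F.as_matrix()[:,2])
E
```

```text
1 [0.54033183 0.28753818 0.12814584]
shift [ 0.3576 -0.181  -0.0178] turn [-0.091  -0.3371  0.0834] pos [0.1527 0.4755 0.2305] q [ 1.26   0.241  0.004  1.335 -0.     1.571] f [ 0.2 -1.2 -0.2] w 0.0853 0.0 t 0.1
turn2 [-0.08402473 -0.69434297  0.20419802] tcp final [ 0.62845288 -0.01562974  0.2115    ]
```

Emit:
{"op": "send_rows", "data": {"steps": "1 0.024 -0.012 0 -0.006 -0.0225 0.0056; 1 0.024 -0.012 0 -0.006 -0.0225 0.0056; 1 0.024 -0.012 0 -0.006 -0.0225 0.0056; 1 0.024 -0.012 0 -0.006 -0.0225 0.0056; 1 0.024 -0.012 0 -0.006 -0.0225 0.0056"}}

```text
clock: 0.52
eef_pos: [0.2737, 0.4152, 0.2308]
tool_rot: [0.14, 0.988, -0.007, 0.058]
ft_force: [0.4, 0.4, -0.2]
grip_width: 0.0853
grasp_force: 0.0
```

Emit:
{"op": "send_rows", "data": {"steps": "1 0.024 -0.012 0 -0.006 -0.0225 0.0056; 1 0.024 -0.012 0 -0.006 -0.0225 0.0056; 1 0.024 -0.012 0 -0.006 -0.0225 0.0056; 1 0.024 -0.012 0 -0.006 -0.0225 0.0056; 1 0.024 -0.012 0 -0.006 -0.0225 0.0056"}}

```text
clock: 0.93
eef_pos: [0.3937, 0.3551, 0.2308]
tool_rot: [0.126, 0.985, -0.013, 0.116]
ft_force: [-0.2, -0.1, 0.3]
grip_width: 0.085
grasp_force: 0.0
```

Emit:
{"op": "send_rows", "data": {"steps": "1 0.024 -0.012 -0.003 -0.006 -0.0225 0.0056; 1 0.024 -0.012 -0.003 -0.006 -0.0225 0.0056; 1 0.024 -0.012 -0.004 -0.006 -0.0225 0.0056; 1 0.022 -0.012 -0.004 -0.006 -0.0225 0.0056; 1 0 0 0 0 0 0"}}

```text
clock: 1.35
eef_pos: [0.4886, 0.3054, 0.2156]
tool_rot: [0.116, 0.98, -0.019, 0.161]
ft_force: [-0.4, -0.1, -0.3]
grip_width: 0.0852
grasp_force: 0.0
```

```bash
python3 - <<'E'
from h import *
hub=np.array([.534,.289,.146]);R=tool(-13,70,1);g=hub+.019*R.as_matrix()[:,2];to(R,g)
E
```

```text
shift [ 0.0517 -0.0178 -0.0874] turn [-0.0061 -0.0221  0.0081] pos [0.4886 0.3054 0.2156] q [ 0.694  0.243 -0.081  1.046 -0.259  0.903] f [-0.4 -0.1 -0.3] w 0.0852 0.0 t 1.35
```

Emit:
{"op": "send_rows", "data": {"steps": "1 0.01 -0.005 0 -0.003 -0.011 0.004; 1 0.0105 -0.006 0 -0.003 -0.011 0.004; 1 0.003 -0.001 -0.01 0 0 0; 1 0.005 -0.001 -0.014 0 0 0; 1 0.005 -0.001 -0.014 0 0 0"}}

```text
clock: 1.77
eef_pos: [0.5211, 0.2945, 0.1798]
tool_rot: [0.109, 0.979, -0.017, 0.173]
ft_force: [-0.1, 0.0, -0.9]
grip_width: 0.0851
grasp_force: 0.0
```

```bash
python3 - <<'E'
from h import *
hub=np.array([.534,.289,.146]);R=tool(-13,70,1);g=hub+.019*R.as_matrix()[:,2];to(R,g)
S=cap('side');T=cap('top')
a=cv2.resize(S['frame'][195:295,240:340],(400,400),interpolation=cv2.INTER_CUBIC)
b=cv2.resize(T['frame'][180:280,230:330],(400,400),interpolation=cv2.INTER_CUBIC)
cv2.imwrite('pics/g1.png',np.hstack([a,b])[...,::-1])
E
```

```text
shift [ 0.0192 -0.007  -0.0516] turn [-0.0036  0.0021 -0.0048] pos [0.5211 0.2945 0.1798] q [ 0.646  0.288 -0.126  0.922 -0.263  0.838] f [-0.1  0.  -0.9] w 0.0851 0.0 t 1.77
```

View pics/g1.png

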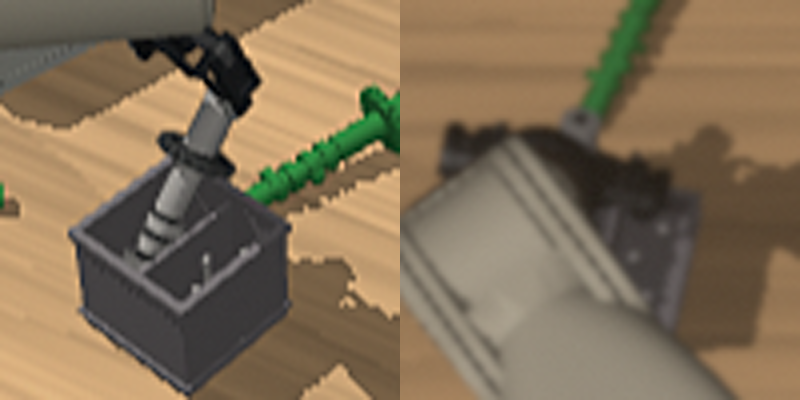

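The fingers straddle the hub: in the top crop they are at about (460,150) and (655,185), with the hub end at (578,125) between them. I'll go down the rest of the way.

Emit:
{"op": "send_rows", "data": {"steps": "1 0.005 -0.002 -0.013 0 0 0; 1 0.005 -0.002 -0.013 0 0 0; 1 0.005 -0.002 -0.013 0 0 0; 1 0.004 -0.001 -0.0125 0 0 0; 1 0 0 0 0 0 0"}}

```text
clock: 2.28
eef_pos: [0.5385, 0.2863, 0.126]
tool_rot: [0.11, 0.979, -0.019, 0.171]
ft_force: [-0.5, -0.6, 0.2]
grip_width: 0.0855
grasp_force: 0.0
```

Emit:
{"op": "send_rows", "data": {"steps": "0.2 0 0 0 0 0 0; 0 0 0 0 0 0 0; -0.1 0 0 0 0 0 0; -0.2 0 0 0 0 0 0; -0.25 0 0 0 0 0 0"}}

```text
clock: 2.7
eef_pos: [0.5396, 0.2875, 0.1288]
tool_rot: [0.11, 0.979, -0.018, 0.173]
ft_force: [-0.1, -0.2, -0.1]
grip_width: 0.032
grasp_force: 0.0
```

```bash
python3 - <<'E'
from h import *
hub=np.array([.534,.289,.146]);R=tool(-13,70,1);g=hub+.019*R.as_matrix()[:,2];to(R,g)
E
```

```text
shift [ 0.0007  0.0001 -0.0006] turn [-0.0034  0.0014 -0.0041] pos [0.5396 0.2875 0.1288] q [ 0.615  0.353 -0.178  0.798 -0.255  0.807] f [-0.1 -0.2 -0.1] w 0.032 0.0 t 2.7
```

Emit:
{"op": "send_rows", "data": {"steps": "-0.3 0 0 0 0 0 0; -0.4 0 0 0 0 0 0; -1 0 0 0 0 0 0; -1 0 0 0 0 0 0; -1 0 0 0 0 0 0"}}

```text
clock: 3.12
eef_pos: [0.5398, 0.2871, 0.1285]
tool_rot: [0.11, 0.979, -0.018, 0.173]
ft_force: [-2.0, -1.0, 5.3]
grip_width: 0.0263
grasp_force: 58.8
```

Emit:
{"op": "send_rows", "data": {"steps": "-1 0 0 0 0 0 0; -1 0 0 0.003 0 0 0; -1 0 0 0.005 0 0 0; -1 0.001 0 0.007 0 0 0; -1 0.001 0 0.007 0 0 0"}}

```text
clock: 3.53
eef_pos: [0.5399, 0.2861, 0.148]
tool_rot: [0.109, 0.979, -0.02, 0.171]
ft_force: [0.6, -0.6, -7.3]
grip_width: 0.0263
grasp_force: 59.4
```

Emit:
{"op": "send_rows", "data": {"steps": "-1 0.002 0 0.013 0 0 0; -1 0.002 0 0.013 0 0 0; -1 0.002 0 0.013 0 0 0; -1 0.002 0 0.013 0 0 0; -1 0.002 0 0.013 0 0 0"}}

```text
clock: 3.95
eef_pos: [0.551, 0.2867, 0.2149]
tool_rot: [0.11, 0.979, -0.019, 0.172]
ft_force: [-0.4, -0.3, -7.2]
grip_width: 0.0264
grasp_force: 59.4
```

Emit:
{"op": "send_rows", "data": {"steps": "-1 0.001 0 0.013 0 0 0; -1 0 0 0.013 0 0 0; -1 0 0 0.013 0 0 0; -1 0 0 0.01 0 0 0; -1 0 0 0.006 0 0 0"}}

```text
clock: 4.37
eef_pos: [0.5526, 0.2872, 0.2712]
tool_rot: [0.11, 0.979, -0.018, 0.173]
ft_force: [0.1, 0.4, -6.5]
grip_width: 0.0266
grasp_force: 59.5
```

```bash
python3 - <<'E'
from h import *
F=tool(-.8,30,1)
to(F,np.array([.612-.15,-.0154+.0021,.24])+.019*F.as_matrix()[:,2])
S=cap('side');T=cap('top')
a=cv2.resize(S['frame'][165:295,220:350],(400,400),interpolation=cv2.INTER_CUBIC)
b=cv2.resize(T['frame'][150:280,220:350],(400,400),interpolation=cv2.INTER_CUBIC)
cv2.imwrite('pics/g2.png',np.hstack([a,b])[...,::-1])
E
```

```text
shift [-0.0742 -0.3007 -0.0407] turn [-0.0858 -0.6937  0.1993] pos [0.5526 0.2872 0.2712] q [ 0.601  0.278  0.103  1.151 -0.252  0.793] f [ 0.1  0.4 -6.5] w 0.0266 59.5 t 4.37
```

View pics/g2.png

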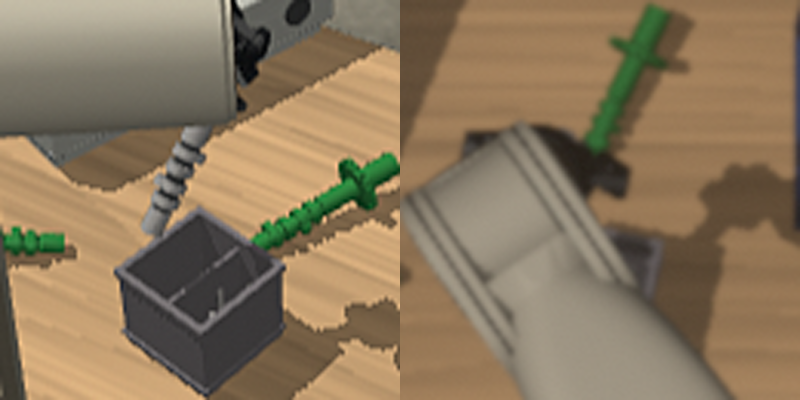

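The camshaft is clear of the bin and still held at about 40°. Now I'll carry it across while turning it upright.

Emit:
{"op": "send_rows", "data": {"steps": "-1 -0.015 -0.01 0.004 -0.0043 -0.0347 0.01; -1 -0.015 -0.015 0.004 -0.0043 -0.0347 0.01; -1 -0.015 -0.016 0.004 -0.0043 -0.0347 0.01; -1 -0.015 -0.016 0.004 -0.0043 -0.0347 0.01; -1 -0.014 -0.016 0.004 -0.0043 -0.0347 0.01"}}

```text
clock: 4.88
eef_pos: [0.4765, 0.2129, 0.288]
tool_rot: [0.084, 0.963, -0.016, 0.257]
ft_force: [-0.0, -0.8, -7.0]
grip_width: 0.0267
grasp_force: 60.1
```

Emit:
{"op": "send_rows", "data": {"steps": "-1 0 -0.016 0 -0.0043 -0.0347 0.01; -1 0 -0.016 0 -0.0043 -0.0347 0.01; -1 0 -0.016 0 -0.0043 -0.0347 0.01; -1 0 -0.016 0 -0.0043 -0.0347 0.01; -1 0 -0.016 0 -0.0043 -0.0347 0.01"}}

```text
clock: 5.3
eef_pos: [0.4767, 0.1329, 0.2879]
tool_rot: [0.058, 0.938, -0.012, 0.341]
ft_force: [-0.5, 1.1, -7.8]
grip_width: 0.0262
grasp_force: 60.1
```

Emit:
{"op": "send_rows", "data": {"steps": "-1 0 -0.016 0 -0.0043 -0.0347 0.01; -1 0 -0.016 0 -0.0043 -0.0347 0.01; -1 0 -0.016 -0.004 -0.0043 -0.0347 0.01; -1 0 -0.016 -0.004 -0.0043 -0.0347 0.01; -1 0 -0.016 -0.005 -0.0043 -0.0347 0.01"}}

```text
clock: 5.72
eef_pos: [0.4764, 0.0532, 0.2744]
tool_rot: [0.031, 0.906, -0.008, 0.421]
ft_force: [0.6, -0.1, -8.2]
grip_width: 0.0266
grasp_force: 60.1
```

Emit:
{"op": "send_rows", "data": {"steps": "-1 0 -0.015 -0.005 -0.0043 -0.0347 0.01; -1 0 -0.015 -0.005 -0.0043 -0.0347 0.01; -1 0 -0.013 -0.005 -0.0043 -0.0347 0.01; -1 0 -0.01 -0.004 -0.0043 -0.0347 0.01; -1 0 0 0 -0.0043 -0.0347 0.01"}}

```text
clock: 6.13
eef_pos: [0.4752, -0.0011, 0.2531]
tool_rot: [0.007, 0.868, -0.005, 0.497]
ft_force: [-0.6, -0.6, -8.4]
grip_width: 0.0266
grasp_force: 60.3
```

Emit:
{"op": "send_rows", "data": {"steps": "-1 0 0 0 0 0 0; -1 0 0 0 0 0 0; -1 0 0 0 0 0 0; -1 0 0 0 0 0 0; -1 0 0 0 0 0 0"}}

```text
clock: 6.55
eef_pos: [0.479, 0.0016, 0.2587]
tool_rot: [0.005, 0.866, -0.004, 0.5]
ft_force: [0.2, 0.5, -7.0]
grip_width: 0.0264
grasp_force: 60.3
```

```bash
python3 - <<'E'
from h import *
F=tool(-.8,30,1)
to(F,np.array([.612-.15,-.0154+.0021,.24])+.019*F.as_matrix()[:,2])
S=cap('side');T=cap('top')
a=cv2.resize(S['frame'][165:365,300:500],(400,400),interpolation=cv2.INTER_CUBIC)
b=cv2.resize(T['frame'][130:280,310:460],(400,400),interpolation=cv2.INTER_CUBIC)
cv2.imwrite('pics/g3.png',np.hstack([a,b])[...,::-1])
E
```

```text
shift [-0.0005 -0.0151 -0.0282] turn [ 0.0009  0.0003 -0.001 ] pos [0.479  0.0016 0.2587] q [ 0.024 -0.379 -1.053 -0.15  -0.032  0.018] f [ 0.2  0.5 -7. ] w 0.0264 60.3 t 6.55
```

View pics/g3.png

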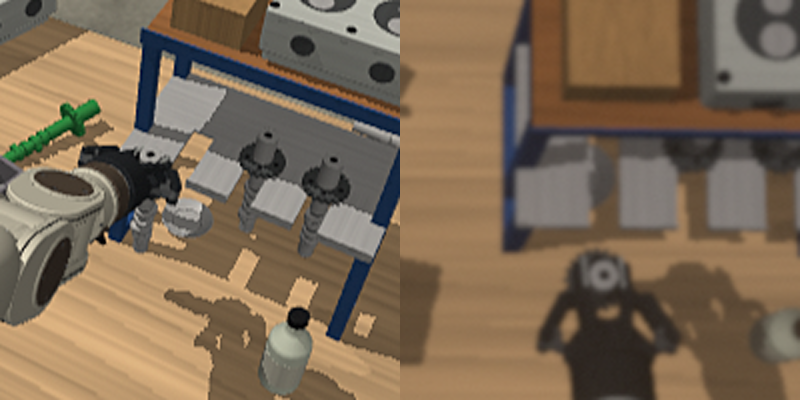

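The camshaft is upright in front of slot0: the hub end is at top crop (603,274) and the tail below the gripper at side crop (142,240). I'll measure its position and tilt in the two views.

```bash
cat > tilt.py <<'E'
from h import *
S=dict(np.load('side.npz'));T=dict(np.load('top.npz'))
o=get_obs();Rm=Ro.from_quat(o['tool_rot']).as_matrix();g=o['eef_pos']-.019*Rm[:,2];print('grasp',g.round(4))
P=world(S).reshape(-1,3);P=P[~np.isnan(P[:,0])]
m=(np.linalg.norm(P[:,:2]-g[:2],axis=1)<.045)&(P[:,2]>.05)&(P[:,2]<g[2]-.02);Q=P[m]
for a in np.arange(.05,g[2]-.02,.012):
    q=Q[(Q[:,2]>=a)&(Q[:,2]<a+.012)]
    if len(q)>3: print(a.round(3),len(q),q.mean(0).round(4),np.ptp(q[:,:2],axis=0).round(3))
print('tail z',np.percentile(Q[:,2],[0,1,3]) if len(Q) else None)
P=world(T).reshape(-1,3);P=P[~np.isnan(P[:,0])]
m=(np.linalg.norm(P[:,:2]-g[:2],axis=1)<.012)&(P[:,2]>g[2]);Q=P[m];print('hubtop',len(Q),Q.mean(0),np.percentile(Q[:,2],[50,90]))
E
python3 tilt.py
```

```text
grasp [0.4623 0.0017 0.2679]
0.086 19 [4.594e-01 3.000e-04 9.340e-02] [0.02  0.021]
0.098 18 [ 4.579e-01 -3.000e-04  1.038e-01] [0.008 0.017]
0.11 18 [ 0.4559 -0.0016  0.1173] [0.016 0.023]
0.122 23 [ 0.4566 -0.0005  0.1261] [0.014 0.026]
0.134 39 [0.4558 0.0018 0.1402] [0.021 0.03 ]
0.146 26 [ 0.4549 -0.0016  0.154 ] [0.02  0.022]
0.158 27 [ 4.540e-01 -2.000e-04  1.631e-01] [0.023 0.024]
0.17 44 [ 0.4588 -0.0037  0.1749] [0.027 0.026]
0.182 18 [ 0.4556 -0.0027  0.1877] [0.016 0.017]
0.194 13 [ 0.4549 -0.0048  0.1986] [0.008 0.011]
0.23 9 [ 0.4457 -0.0195  0.2328] [0.028 0.009]
tail z [0.08761255 0.08958836 0.09250232]
hubtop 72 [0.46227293 0.00173927 0.28229204] [0.28284122 0.28578247]
```

Emit:
{"op": "send_rows", "data": {"steps": "-1 0.005 -0.003 -0.002 0 0.005 0; -1 0.005 -0.003 -0.005 0 0.005 0; -1 0.005 -0.004 -0.005 0 0.005 0; -1 0 -0.003 -0.005 0 0.005 0; -1 0 -0.002 -0.005 0 0 0"}}

```text
clock: 7.07
eef_pos: [0.494, -0.0144, 0.2358]
tool_rot: [0.006, 0.871, -0.004, 0.491]
ft_force: [0.2, -0.5, -7.3]
grip_width: 0.0261
grasp_force: 60.3
```

Emit:
{"op": "send_rows", "data": {"steps": "-1 0 0 0 0 0 0; -1 0 0 0 0 0 0; -1 0 0 0 0 0 0; -1 0 0 0 0 0 0; -1 0 0 0 0 0 0"}}

```text
clock: 7.48
eef_pos: [0.4935, -0.0138, 0.2363]
tool_rot: [0.006, 0.871, -0.004, 0.492]
ft_force: [0.7, -0.1, -7.2]
grip_width: 0.0267
grasp_force: 60.2
```

```bash
python3 - <<'E'
from h import *
F=tool(-.8,31,1)
to(F,np.array([.612,-.0154,.245])+.019*F.as_matrix()[:,2])
cap('side');cap('top')
E
python3 tilt.py
```

```text
shift [ 0.1347 -0.0018 -0.0011] turn [ 0.0012 -0.002  -0.0003] pos [ 0.4935 -0.0138  0.2363] q [-0.043 -0.282 -1.06  -0.235  0.025 -0.016] f [ 0.7 -0.1 -7.2] w 0.0267 60.2 t 7.48
grasp [ 0.4773 -0.0136  0.2461]
0.062 11 [ 0.4704 -0.0159  0.0697] [0.009 0.016]
0.074 21 [ 0.4701 -0.0161  0.0798] [0.017 0.016]
0.086 14 [ 0.4688 -0.0133  0.0913] [0.013 0.023]
0.098 26 [ 0.4684 -0.0175  0.1027] [0.017 0.022]
0.11 38 [ 0.4677 -0.0136  0.117 ] [0.02  0.028]
0.122 15 [ 0.4693 -0.0139  0.1281] [0.012 0.027]
0.134 37 [ 0.4662 -0.0162  0.1376] [0.022 0.024]
0.146 46 [ 0.4716 -0.0189  0.1526] [0.027 0.024]
0.158 14 [ 0.4684 -0.0178  0.1653] [0.011 0.016]
0.17 14 [ 0.4692 -0.0211  0.1758] [0.011 0.009]
0.206 9 [ 0.4588 -0.0353  0.2104] [0.032 0.01 ]
tail z [0.06181726 0.06683443 0.07110691]
hubtop 69 [ 0.47721957 -0.01297127  0.26020152] [0.26050921 0.26308465]
```

The tilt is small and the underside is about 14 mm above the lip. I'll move into the slot.

Emit:
{"op": "send_rows", "data": {"steps": "-1 0.008 0 0 0 0 0; -1 0.011 0 0 0 0 0; -1 0.011 0 0 0 0 0; -1 0.011 0 0 0 0 0; -1 0.011 0 0 0 0 0"}}

```text
clock: 8.0
eef_pos: [0.5467, -0.0139, 0.2362]
tool_rot: [0.006, 0.871, -0.004, 0.491]
ft_force: [0.5, 0.5, -6.8]
grip_width: 0.0267
grasp_force: 60.4
```

Emit:
{"op": "send_rows", "data": {"steps": "-1 0.011 0 0 0 0 0; -1 0.011 -0.001 0 0 0 0; -1 0.011 0 0 0 0 0; -1 0.011 -0.001 0 0 0 0; -1 0.011 0 0 0 0 0"}}

```text
clock: 8.42
eef_pos: [0.6016, -0.016, 0.2357]
tool_rot: [0.006, 0.871, -0.004, 0.491]
ft_force: [-0.7, 0.0, -6.1]
grip_width: 0.0265
grasp_force: 60.3
```

Emit:
{"op": "send_rows", "data": {"steps": "-1 0.008 0 0 0 0 0; -1 0.006 0 0 0 0 0; -1 0.004 0 0 0 0 0; -1 0 0 0 0 0 0; -1 0 0 0 0 0 0"}}

```text
clock: 8.83
eef_pos: [0.6182, -0.0159, 0.2354]
tool_rot: [0.006, 0.871, -0.004, 0.491]
ft_force: [-0.4, 0.5, -7.1]
grip_width: 0.0262
grasp_force: 60.3
```

```bash
python3 - <<'E'
from h import *
F=tool(-.8,31,1)
to(F,np.array([.612,-.0154,.221])+.019*F.as_matrix()[:,2])
S=cap('side');T=cap('top')
a=cv2.resize(S['frame'][165:315,340:490],(400,400),interpolation=cv2.INTER_CUBIC)
b=cv2.resize(T['frame'][130:250,330:450],(400,400),interpolation=cv2.INTER_CUBIC)
cv2.imwrite('pics/g4.png',np.hstack([a,b])[...,::-1])
E
```

```text
shift [ 0.0101  0.0003 -0.0242] turn [ 0.0012 -0.0038 -0.0001] pos [ 0.6182 -0.0159  0.2354] q [-0.034  0.016 -0.834 -0.305  0.016 -0.011] f [-0.4  0.5 -7.1] w 0.0262 60.3 t 8.83
```

View pics/g4.png

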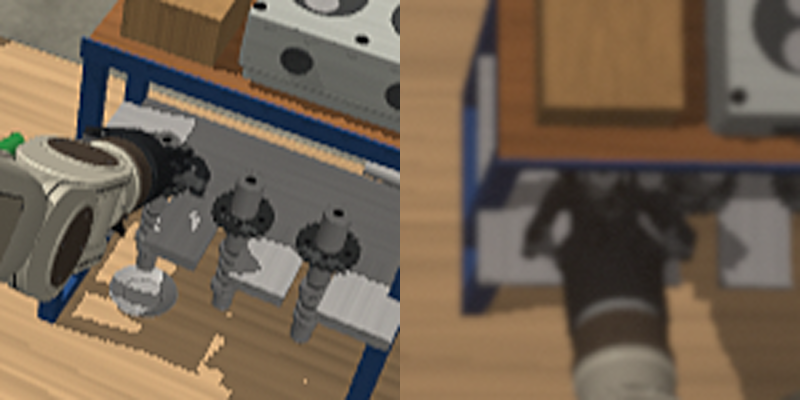

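The shaft stands in the left slot, with the gripper clear of the deck and of cam_a. I'll feel forward for the closed end.

Emit:
{"op": "send_rows", "data": {"steps": "-1 0.002 0 0 0 0 0; -1 0.002 0 0 0 0 0; -1 0.002 0 0 0 0 0; -1 0.001 0 0 0 0 0; -1 0 0 0 0 0 0"}}

```text
clock: 9.35
eef_pos: [0.6258, -0.0159, 0.2361]
tool_rot: [0.006, 0.871, -0.004, 0.491]
ft_force: [-0.1, 0.1, -7.0]
grip_width: 0.0263
grasp_force: 60.3
```

Emit:
{"op": "send_rows", "data": {"steps": "-1 0.001 0 0 0 0 0; -1 0 0 0 0 0 0; -1 0.001 0 0 0 0 0; -1 0 0 0 0 0 0; -1 0 0 0 0 0 0"}}

```text
clock: 9.77
eef_pos: [0.6274, -0.016, 0.2358]
tool_rot: [0.006, 0.871, -0.004, 0.491]
ft_force: [0.2, -0.2, -7.1]
grip_width: 0.0266
grasp_force: 60.3
```

Emit:
{"op": "send_rows", "data": {"steps": "-1 0.001 0 0 0 0 0; -1 0 0 0 0 0 0; -1 0.001 0 0 0 0 0; -1 0 0 0 0 0 0; -1 0 0 0 0 0 0"}}

```text
clock: 10.18
eef_pos: [0.6291, -0.016, 0.2355]
tool_rot: [0.006, 0.871, -0.004, 0.491]
ft_force: [-4.0, 0.1, -5.9]
grip_width: 0.0266
grasp_force: 60.2
```

Emit:
{"op": "send_rows", "data": {"steps": "-1 0.001 0 0 0 0 0; -1 0 0 0 0 0 0; -1 0.001 0 0 0 0 0; -1 0 0 0 0 0 0; -1 0 0 0 0 0 0"}}

```text
clock: 10.6
eef_pos: [0.6307, -0.0158, 0.2352]
tool_rot: [0.006, 0.871, -0.004, 0.491]
ft_force: [-6.2, 1.0, -5.0]
grip_width: 0.0268
grasp_force: 60.6
```

Contact came at about x = 0.629, as expected. I'll back off 2.5 mm and lower until the sprocket rests on the plate.

Emit:
{"op": "send_rows", "data": {"steps": "-1 -0.0025 0 0 0 0 0; -1 0 0 -0.004 0 0 0; -1 0 0 -0.005 0 0 0; -1 0 0 -0.005 0 0 0; -1 0 0 -0.004 0 0 0"}}

```text
clock: 11.02
eef_pos: [0.6289, -0.016, 0.2169]
tool_rot: [0.006, 0.871, -0.004, 0.491]
ft_force: [-0.3, -0.7, -7.3]
grip_width: 0.0261
grasp_force: 60.5
```

Emit:
{"op": "send_rows", "data": {"steps": "-1 0 0 -0.002 0 0 0; -1 0 0 0 0 0 0; -1 0 0 -0.001 0 0 0; -1 0 0 0 0 0 0; -1 0 0 0 0 0 0"}}

```text
clock: 11.43
eef_pos: [0.6292, -0.016, 0.2154]
tool_rot: [0.006, 0.871, -0.004, 0.492]
ft_force: [-3.7, 0.0, -2.8]
grip_width: 0.0264
grasp_force: 60.9
```

Emit:
{"op": "send_rows", "data": {"steps": "-1 0 0 -0.001 0 0 0; -1 0 0 0 0 0 0; -1 0 0 -0.001 0 0 0; -1 0 0 0 0 0 0; -1 0 0 0 0 0 0"}}

```text
clock: 11.85
eef_pos: [0.6296, -0.016, 0.2156]
tool_rot: [0.006, 0.87, -0.004, 0.493]
ft_force: [-12.5, 0.9, 5.1]
grip_width: 0.0266
grasp_force: 62.1
```

Emit:
{"op": "send_rows", "data": {"steps": "-1 -0.001 0 0 0 0 0; -1 -0.001 0 0 0 0 0; -1 0 0 0 0 0 0; -1 0 0 0 0 0 0; -1 0 0 0 0 0 0"}}

```text
clock: 12.27
eef_pos: [0.6283, -0.016, 0.2153]
tool_rot: [0.006, 0.87, -0.004, 0.493]
ft_force: [-3.7, -1.2, 3.8]
grip_width: 0.0262
grasp_force: 61.0
```

```bash
python3 - <<'E'
from h import *
F=tool(-.8,31,1)
to(F,np.array([.612,-.0154,.221])+.019*F.as_matrix()[:,2])
S=cap('side');cap('top')
a=cv2.resize(S['frame'][200:300,360:460],(800,600) and (600,600),interpolation=cv2.INTER_CUBIC)
cv2.imwrite('pics/g5.png',a[...,::-1])
E
python3 tilt.py
```

```text
shift [-0.      0.0004 -0.004 ] turn [0.0012 0.0019 0.    ] pos [ 0.6283 -0.016   0.2153] q [-0.033  0.083 -0.848 -0.392  0.016 -0.011] f [-3.7 -1.2  3.8] w 0.0262 61.0 t 12.27
grasp [ 0.612  -0.0158  0.225 ]
0.05 20 [ 0.6027 -0.0173  0.0565] [0.013 0.02 ]
0.062 14 [ 0.6029 -0.0176  0.0668] [0.009 0.02 ]
0.074 21 [ 0.6007 -0.017   0.0796] [0.01 0.02]
0.086 6 [ 0.6015 -0.0043  0.0932] [0.016 0.007]
0.098 5 [ 0.6007 -0.0048  0.1017] [0.008 0.008]
0.11 8 [ 0.6028 -0.0068  0.115 ] [0.011 0.008]
0.122 14 [ 0.6015 -0.0103  0.1305] [0.011 0.011]
0.134 7 [ 0.6007 -0.0126  0.1398] [0.005 0.012]
0.146 12 [ 0.5999 -0.0172  0.1517] [0.005 0.011]
0.158 4 [ 0.6014 -0.022   0.1625] [0.004 0.005]
0.17 14 [ 0.5902 -0.043   0.1809] [0.024 0.027]
0.182 64 [ 0.5898 -0.041   0.1867] [0.034 0.03 ]
tail z [0.05044437 0.05155342 0.0552222 ]
hubtop 153 [ 0.60977221 -0.01551241  0.38799412] [0.40564072 0.42121754]
```

View pics/g5.png

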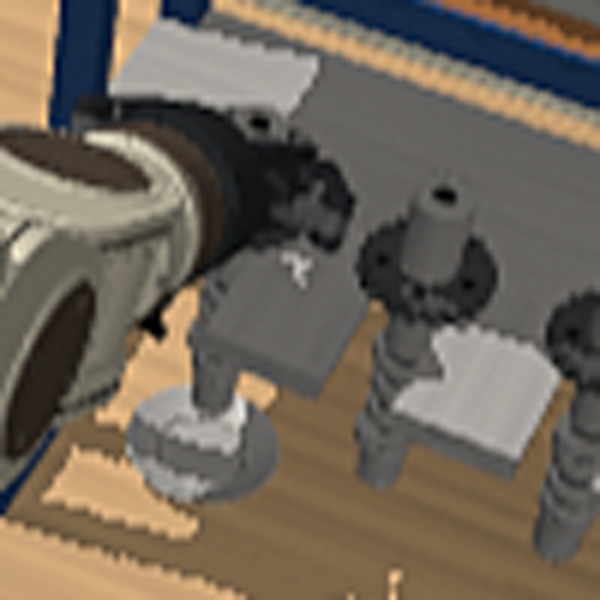

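The sprocket has met the plate: contact at grasp z 0.225 with the weight carried, and the tail hangs over the dish without touching. I'll release gently.

Emit:
{"op": "send_rows", "data": {"steps": "-0.5 0 0 0 0 0 0; -0.4 0 0 0 0 0 0; -0.35 0 0 0 0 0 0; -0.3 0 0 0 0 0 0; -0.25 0 0 0 0 0 0"}}

```text
clock: 12.78
eef_pos: [0.6267, -0.0159, 0.2121]
tool_rot: [0.006, 0.871, -0.004, 0.491]
ft_force: [-0.5, 0.7, 0.1]
grip_width: 0.0323
grasp_force: 0.0
```

Emit:
{"op": "send_rows", "data": {"steps": "-0.2 0 0 0 0 0 0; -0.1 0 0 0 0 0 0; 0 0 0 0 0 0 0; 0.1 0 0 0 0 0 0; 0.1 0 0 0 0 0 0"}}

```text
clock: 13.2
eef_pos: [0.6268, -0.016, 0.2126]
tool_rot: [0.006, 0.871, -0.004, 0.491]
ft_force: [-0.2, -0.4, 0.4]
grip_width: 0.047
grasp_force: 0.0
```

Emit:
{"op": "send_rows", "data": {"steps": "0.1 -0.005 0 0.003 0 0 0; 0.1 -0.01 0 0.006 0 0 0; 0.1 -0.013 0 0.008 0 0 0; 0.1 -0.015 0 0.009 0 0 0; 0.1 -0.015 0 0.009 0 0 0"}}

```text
clock: 13.62
eef_pos: [0.5679, -0.0159, 0.2478]
tool_rot: [0.006, 0.871, -0.004, 0.491]
ft_force: [-0.7, 0.2, -0.0]
grip_width: 0.0468
grasp_force: 0.0
```

Emit:
{"op": "send_rows", "data": {"steps": "0.1 -0.02 0 0.01 0 0 0; 0.1 -0.02 0 0.01 0 0 0; 0.1 -0.02 0 0.008 0 0 0; 0.1 -0.02 0 0.005 0 0 0; 0.1 -0.015 0 0 0 0 0"}}

```text
clock: 14.03
eef_pos: [0.4727, -0.0159, 0.2823]
tool_rot: [0.006, 0.87, -0.004, 0.492]
ft_force: [0.8, -0.5, 0.9]
grip_width: 0.0471
grasp_force: 0.0
```

Emit:
{"op": "send_rows", "data": {"steps": "0.1 -0.01 0 0 0 0 0; 0.1 0 0 0 0 0 0; 0.1 0 0 0 0 0 0; 0.1 0 0 0 0 0 0; 0.1 0 0 0 0 0 0"}}

```text
clock: 14.45
eef_pos: [0.4645, -0.016, 0.281]
tool_rot: [0.006, 0.871, -0.004, 0.491]
ft_force: [-0.6, 0.4, -0.7]
grip_width: 0.047
grasp_force: 0.0
```

```bash
python3 - <<'E'
from h import *
S=cap('side');T=cap('top')
a=cv2.resize(S['frame'][190:310,345:485],(700,600),interpolation=cv2.INTER_CUBIC)
cv2.imwrite('pics/g6.png',a[...,::-1])
yaw=np.radians(-.8);R=np.array([[np.cos(yaw),-np.sin(yaw)],[np.sin(yaw),np.cos(yaw)]])
for n,c in(('side',S),('top',T)):
    P=world(c).reshape(-1,3);P=P[~np.isnan(P[:,0])];L=(P[:,:2]-[.6255,-.1056])@R
    for s in(.09,0,-.09):
        b=(abs(L[:,1]-s)<.035)&(abs(L[:,0]+.015)<.045)
        k=b&(P[:,2]>.2)&(P[:,2]<.25);j=b&(P[:,2]>.19)&(P[:,2]<.2)
        t=k&(P[:,2]>.233)
        print(n,s,k.sum(),L[k].mean(0).round(4),'maxz',P[k,2].max().round(4),'sprocket',j.sum(),L[j].mean(0).round(4),np.median(P[j,2]).round(4),'topface',t.sum(),L[t].mean(0).round(4))
o=get_obs();print(o['eef_pos'],o['ft_force'],o['clock'])
E
```

```text
side 0.09 152 [-0.0224  0.0877] maxz 0.2419 sprocket 185 [-0.0238  0.0876] 0.1934 topface 61 [-0.0174  0.0894]
side 0 162 [-0.0229 -0.001 ] maxz 0.2413 sprocket 190 [-0.0241 -0.001 ] 0.1935 topface 71 [-0.0182  0.0003]
side -0.09 171 [-0.0226 -0.0901] maxz 0.2413 sprocket 206 [-0.0245 -0.0909] 0.1936 topface 75 [-0.018  -0.0897]
top 0.09 51 [-0.0253  0.0897] maxz 0.2437 sprocket 171 [-0.0292  0.0895] 0.1948 topface 16 [-0.0248  0.0904]
top 0 52 [-0.0256  0.0023] maxz 0.2427 sprocket 161 [-0.0292 -0.0005] 0.1944 topface 20 [-0.0252 -0.0008]
top -0.09 65 [-0.025  -0.0872] maxz 0.2446 sprocket 165 [-0.0297 -0.0895] 0.1944 topface 22 [-0.0241 -0.0905]
[ 0.46435502 -0.01593967  0.28059926] [ 0.34857711 -0.5783446  -0.62135826] 14.55
```

View pics/g6.png

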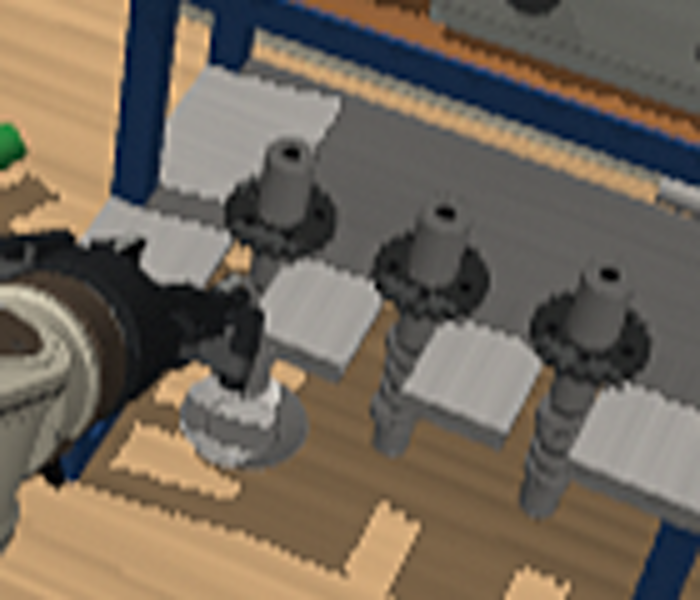

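The camshaft hangs at crop (283,215), flat and upright. It lines up within about 1–2 mm with the two already hanging, and the gripper is clear.

```bash
python3 -c "
from workcell import *
print(job_done())"
```

```text
the job is handed in; nothing more can be done
None
```

The camshaft from the bin hangs upright in the left slot (slot0), flat on the plate and home within about 1–2 mm by the cameras; it was never dropped, nothing else was seen to move, and the job is handed in, though no verdict came back.

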